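# Index the engraver's turntable to the red-capped shoe

## Robot

A 7-joint arm with a two-finger parallel gripper is mounted at the origin on the work surface. World frame = base frame: x ahead of the robot, y to its left, z up, the work surface at z = 0. Lengths are in m, angles in degrees, forces in N, time in s.
With the tool pointing down it reaches from about 0.4 to 0.85 m from the base axis. Payload 10.4 kg.
Tool frame: the origin (TCP) lies at the very end of the fingers, on their centre line; the grasp point (between the pads) lies 19 mm behind it (manip.grip_point_offset is the z of the grasp point in the tool frame, in m); z points along the fingers, x is the direction in which the jaws open and shut, and the axes are right-handed (so a half turn about z gives the same grasp; the last joint's range is limited). The gripper opens to 87 mm and grips with 3 to 60 N. Pads are 19 mm wide; open, the fingers measure 117 mm over their backs; the gripper's body (75 mm by 190 mm) begins 51 mm behind the grasp point.
Start: joints at [63.736, 19.034, -3.707, 83.658, 1.238, 77.344, -5.071], TCP at [0.264, -0.567, 0.223] pointing down, gripper open.
Joint ranges: [-148.97, 148.97], [-28.65, 121.19], [-84.17, 76.75], [9.2, 138.47], [-72.65, 252.65], [3.7, 117.97], [-149.18, 149.18]. Speed limits (degrees/s): [127.2, 127.2, 159.86, 159.86, 180, 180, 180].

## Interface

Orientations are given as a 3x3 rotation matrix whose columns are the frame's x, y, z axes.
In Python, from station import manip gives the robot as it stands. The module is installed in compiled form; this text tells all that it offers.
- The arm moves only by the shell command python3 -m inch 'ROWS' [OPENING] [FORCE]. ROWS is JSON, a list of rows, each a list of 4 numbers: the shift along the tool's x, y, z in cm, then the turn about the tool's z in rad. A call has 1 to 8 rows; each row shifts and turns the commanded pose from where the row before left it, along the tool's axes as they then stand; what a row does not reach is not made up. A row lasts 1/12 s, in which the tool goes at most 41.7 mm and 7.16 degrees, less where a joint would pass 70% of its speed; a pose out of reach is approached as far as the arm can. A call is refused whole if a number of a shift passes 4.17 or a number of a turn 0.125, either way. A call with a gripper value outside its range is refused whole. OPENING is the finger opening in cm, from 0 to 8.7, set as the call begins (- or left out, the last holds). The fingers move at their own pace and stop on an object; FORCE is the grip in N (left out, the last holds). Time passes only in rows, so rows that do not move let the fingers close. It gives the time, the measured TCP pose, the force and the opening at its end, in the units of the state.
- manip.state(): the state, without advancing time (a new reading comes with each control period).
- manip.get_image(name): name is "scene" or "top" or "wrist"; returns a dict with "pixels" (400x640x3 uint8, blue, green, red), "fovy" (degrees; the focal length in pixels is half the picture's height over the tangent of half this angle, whatever the lens; pixels are square), "cx", "cy" (the principal point, pixels), "distortion" ([k1, k2, p1, p2, k3] as OpenCV has them; the pictures are not rectified), "world_to_cam" (4x4, takes a point from world to camera coordinates). Camera axes: x right, y down, z forward; pixel columns grow to the right and rows downward; lengths in m; the calibration is good to about 2 mm. A picture is of the moment at which its call begins. There is no depth.
- manip.job_done(): hands the job in, once; it reports no verdict.
Trained networks look in a picture, given as the dict that the camera call returned (one of the last four; its "shot" number tells which), for a name from the list of things; names that differ only in an ending like _2 or _b are one class to them, and where a whole thing is asked for, a point or a joint stands for the part that bears it (a point fixed in the world has none). Each returns a list of dicts, best first, with "confidence" (0 to 1); they miss things now and then, are a little off and sometimes report something else, mostly with a low value. They report only what shows in the picture. A call takes as long as a camera call.
- manip.cut_out(thing, picture): "pixels" (400x640 bool, what is visible of it) and "pixel" ([row, column] in pixels, amid what is visible of it).
The state is a dict: "time": time; "joint_pos": joint angles; "dq": joint speeds; "effort": joint torques, N m; "position": TCP position; "ee_rot": TCP orientation; "contact_force": force on the tool from outside, world axes, zero at the start; "torque": the same for the moment, N m; "width": finger opening in m.
Only numpy, scipy, OpenCV 4.12 (cv2) and the standard library are available. Lean on these libraries where they do the work, as an engineer would, in place of code of your own. Each camera call takes 0.05 s, during which the arm holds its last target.

## Task

Bring the next part of the copper medallion round: draw the black spring knob straight up until its pin is clear of the home shoe, turn the wheel to the shoe with the red cap with the pin kept up, then let the pin drop fully home into that shoe's hole so that the wheel is locked. The hole is not exactly under the cap's line, so feel for it gently with the pin riding on the shoe: never force the pin or knock a shoe (25 N is too much), and leave the other things on the bench where they are.

Things in the scene. Friction and masses are not known exactly. Their poses are not given: they have to be found in the camera images.
- indexer: the fixed grey round base of the dividing turntable, 276 mm across, rim top 30 mm above the bench; origin on the turntable's axis at bench height, z up, x points to the home shoe. A dark steel wheel with a copper medallion turns on it and carries, on a short aluminium arm, the spring index pin at 95 mm from the axis. Wheel parts inside 66 mm radius are at most 92 mm high; the arm's barrel under the knob is 19 mm across and its top is at 78 mm
- wheel (a joint): angle of the wheel (rad), about 0 with the pin in the home shoe, counter-clockwise from above positive, end stops at +-1.5; stiff: it takes about 2 N at the knob to turn it with the pin up, about 4 N with the tip rubbing on a shoe, and it stays where it is left
- pin (a joint): how far the pin is drawn up (m): 0 = fully down, 0.013 = tip riding on top of a shoe, 0.022 = upper stop. A spring pushes it down with about 4 N at 0, 7 N at 0.013, 9 N at the stop; left alone it goes down as far as what lies under it allows (it is also fully down over the bare rim between shoes)
- knob_mid (a point): centre of the pin's black knob: upright cylinder 24 mm across and 24 mm high, fixed on the pin; with the pin down its centre is 95 mm above the bench; it moves with wheel and pin. Pulling the knob up draws the pin; pushing the knob sideways turns the wheel
- pin_tip (a point): lowest point of the pin, straight below the knob: 8 mm diameter, flat ended, 31 mm above the bench when fully down
- home_shoe: steel block with one hole, fixed on the rim, in which the pin starts; origin on the turntable's axis at bench height, x points to its hole at 95 mm radius. All shoe holes are square, 10.5 mm wide and 14 mm deep, top faces 44 mm above the bench; this block is 36 mm long along the rim
- left_shoe: shoe clamped on the rim counter-clockwise (from above) of home by 0.9 to 1.2 rad; origin on the turntable's axis at bench height, x points through the middle of its aluminium foot. Its steel block (74 mm along the rim, 26 mm radially, centred on its hole at 95 mm radius) is shifted on the foot: the hole lies up to 14 mm to either side of the foot's middle along the rim, differently each time, and must be found by eye or feel. More than 25 N on a shoe from anything damages it
- right_shoe: the same kind of shoe, clockwise of home by 0.9 to 1.2 rad; same axes and the same unknown shift of its hole, same 25 N limit
- red_cap: red round cap, 18 mm across, 9 mm high, on the middle of the foot of one of the two outer shoes, 124 mm from the turntable's axis, underside 42 mm above the bench; it marks the shoe to index to. Origin at the centre of its underside
- white_cap: same cap in white on the other outer shoe (the wrong one)
- hammer: bystander: chasing hammer, 240 mm, lying on the bench
- brush: bystander: bench brush, 170 mm, lying on the bench
- blank: bystander: copper blank 70 x 70 x 4 mm beside the turntable
- collar: bystander: brass collar, 36 mm across, 14 mm high, beside the turntable
- dish: bystander: steel dish, 110 mm across, 35 mm high
- jar: bystander: amber jar, 54 mm across, 70 mm high
- weight: bystander: steel weight, 42 mm across, 32 mm high

How it is judged:
By the outcome, as a careful person would: the job done as asked, in the order asked, and still so for the second after the job is handed in, with the robot touching nothing.
It also fails if it takes over 58 s, if anything falls off the work surface, if the arm or the gripper's body presses on something with over 40 N, if the wrist force passes 120 N, or if a joint passes its speed limit or range.

## Working session

There is one attempt and no reset: what is moved stays moved. The work goes in short steps, Python scripts to look and compute and a shell command to move; the robot and the scene stay as the last step left them, time stands still between calls to the robot, and variables do not carry over. Pictures are saved under pics/ and viewed, and the job is handed in when it is done.

```bash
mkdir -p pics; ls
cat > h.py <<'E'
import numpy as np, cv2
from station import manip
def K(im):
    f=200/np.tan(np.radians(im["fovy"])/2)
    return np.array([[f,0,im["cx"]],[0,f,im["cy"]],[0,0,1.]])
def onz(im,uv,z):
    p=cv2.undistortPoints(np.array([[uv]],float),K(im),np.array(im["distortion"],float))[0,0]
    T=np.array(im["world_to_cam"]);R=T[:3,:3];t=T[:3,3]
    c=-R.T@t; d=R.T@np.array([p[0],p[1],1.])
    return c+d*(z-c[2])/d[2]
def proj(im,P):
    T=np.array(im["world_to_cam"])
    r,_=cv2.projectPoints(np.array(P,float).reshape(-1,1,3),cv2.Rodrigues(T[:3,:3])[0],T[:3,3],K(im),np.array(im["distortion"],float))
    return r[:,0]
def save(im,n): cv2.imwrite("pics/"+n+".png",im["pixels"])
E
python3 - <<'E'
from h import *
for n in ["scene","top","wrist"]:
    im=manip.get_image(n); save(im,n+"0")
    T=np.array(im["world_to_cam"]); print(n,im["fovy"],-T[:3,:3].T@T[:3,3])
s=manip.state(); print(s["time"],s["position"],s["ee_rot"],s["contact_force"],s["width"])
E
```

```text
pics
scene 45.407055530289576 [ 1.27126675 -0.70677935  0.95756952]
top 50.092386991200364 [0.44331727 0.02552123 1.35726086]
wrist 58.094704421195374 [ 0.32553823 -0.53799445  0.38375768]
0.15 [ 0.26372489 -0.56633368  0.22197517] [[ 4.22146266e-01 -9.06527612e-01 -4.67667122e-04]
 [-9.06527157e-01 -4.22146523e-01  9.09374452e-04]
 [-1.02179710e-03  4.00639177e-05 -9.99999477e-01]] [-0.34407458 -0.28661137  0.33482125] 0.08708324278934067
```

View pics/top0.png

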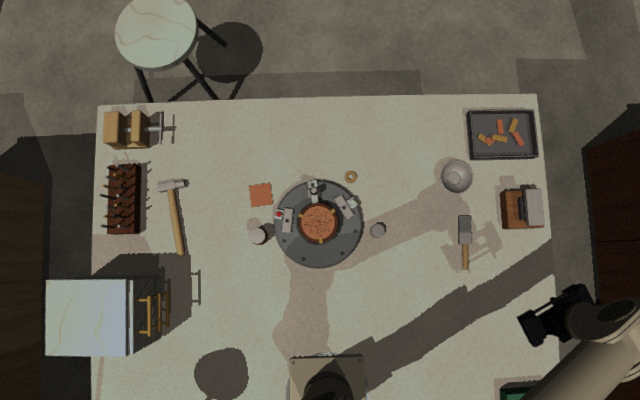

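View pics/scene0.png

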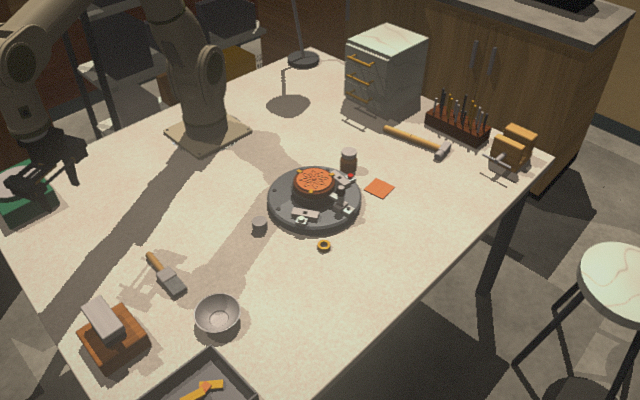

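View pics/wrist0.png

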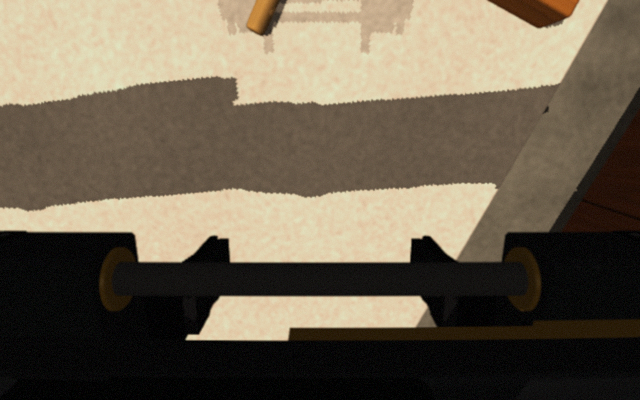

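Top view: turntable near (319,224), home shoe/pin near (313,190), red cap at about (278,215). I'll enlarge and measure.

Run:
```python
from h import *
im=manip.get_image("top")
c=im["pixels"][165:285,240:400]
cv2.imwrite("pics/topz.png",cv2.resize(c,None,fx=5,fy=5,interpolation=cv2.INTER_CUBIC))
for n,z in [("indexer",.03),("red_cap",.051),("white_cap",.051),("knob_mid",.107),("home_shoe",.044),("left_shoe",.044),("right_shoe",.044),("jar",.07),("weight",.032)]:
    r=manip.cut_out(n,im)
    for q in r[:1]:
        m=q["pixels"]; v,u=np.nonzero(m); 
        print(n,q["confidence"],q["pixel"],m.sum(),(u.min(),u.max(),v.min(),v.max()),onz(im,(u.mean(),v.mean()),z))
# ellipse of indexer
m=manip.cut_out("indexer",im)[0]["pixels"].astype(np.uint8)
cn=max(cv2.findContours(m,0,2)[0],key=cv2.contourArea)[:,0].astype(float)
h=cv2.convexHull(cn.astype(np.int32))[:,0]
P=np.array([onz(im,p,.03)[:2] for p in h])
from scipy.optimize import least_squares
r=least_squares(lambda x:np.hypot(*(P-x[:2]).T)-x[2],[.5,0,.138],loss='soft_l1',f_scale=.002); print(r.x, np.abs(r.fun).max())
```

```text
indexer 0.86 [229.3, 319.7] 5397 (np.int64(274), np.int64(362), np.int64(180), np.int64(268)) [0.52022607 0.01276399 0.03      ]
knob_mid 0.6 [189.1, 311.6] 52 (np.int64(310), np.int64(317), np.int64(187), np.int64(194)) [0.61984572 0.02389319 0.107     ]
left_shoe 0.65 [221.5, 284.8] 268 (np.int64(276), np.int64(292), np.int64(208), np.int64(233)) [0.54014075 0.11028091 0.044     ]
right_shoe 0.65 [202.6, 346.2] 271 (np.int64(335), np.int64(357), np.int64(196), np.int64(218)) [ 0.57743492 -0.07496813  0.044     ]
jar 0.69 [188.4, 311.7] 36 (np.int64(311), np.int64(316), np.int64(187), np.int64(193)) [0.62609198 0.02381636 0.07      ]
[0.52750427 0.01327001 0.13619432] 0.002789724110570546
```

View pics/topz.png

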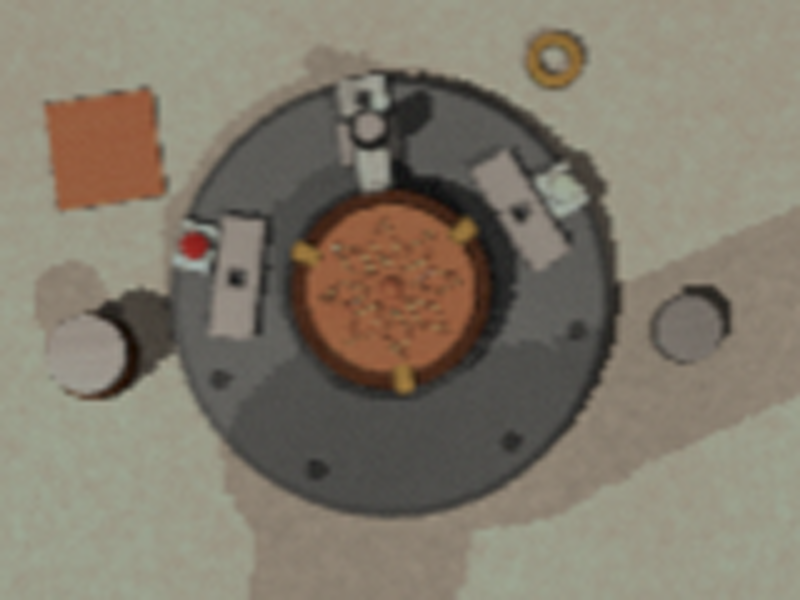

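Run:
```python
from h import *
im=manip.get_image("top")
c=onz(im,(319.5,224),.03)
ct=np.array([.5275,.0133])
k=onz(im,(313.8,190.4),.107); hl=onz(im,(240+237/5-.4,165+277/5-.4),.044); rc=onz(im,(240+194/5-.4,165+244/5-.4),.051)
for n,p in [("knob",k),("hole",hl),("cap",rc)]:
    d=p[:2]-ct; print(n,p,np.hypot(*d),np.arctan2(d[1],d[0]))
w=manip.get_image("wrist"); s=manip.state(); R=np.array(s["ee_rot"]);T=np.array(w["world_to_cam"])
Rt=T[:3,:3]@R; print("cam axes in tool",Rt, R.T@(-T[:3,:3].T@T[:3,3]-s["position"]), w["distortion"])
```

```text
knob [0.62011843 0.0230002  0.107     ] 0.0931250102502952 0.10435248614123618
hole [0.53955417 0.10777975 0.044     ] 0.09524561012949793 1.4438971942641259
cap [0.56001201 0.13327219 0.051     ] 0.12429946547911978 1.3061562183718882
cam axes in tool [[ 9.99999934e-01 -2.74993148e-04 -2.38811279e-04]
 [ 2.07713787e-04  9.69202991e-01 -2.46263111e-01]
 [ 2.99177274e-04  2.46263045e-01  9.69202983e-01]] [ 0.0002675  -0.06799391 -0.16192107] [-0.02924979  0.          0.          0.          0.        ]
```

```bash
python3 -m inch '[[0,0,0,0.11],[0,0,0,0.11],[0,0,0,0.11],[-3.5,-1.8,0,0],[-3.5,-1.8,0,0],[-3.5,-1.8,0,0],[-3.5,-1.8,0,0],[-3.5,-1.8,0,0]]'; python3 -m inch '[[-3.5,-1.8,0,0],[-3.5,-1.8,0,0],[-3.5,-1.8,0,0],[-3.5,-1.8,0,0],[-3.5,-1.8,0,0],[-3.5,-1.8,0,0],[-3.5,-1.8,0,0],[-3.5,-1.8,0,0]]'; python3 -m inch '[[-3.5,-1.8,0,0],[-3.5,-1.8,0,0],[-3.5,-1.8,0,0],[0,0,0,0],[0,0,0,0]]' 6
python3 - <<'E'
from h import *
im=manip.get_image("wrist"); save(im,"w1"); print(manip.state()["position"])
E
```

```text
time: 1.47
position: [0.3352, -0.3813, 0.2227]
ee_rot: [[0.106, -0.994, 0.0], [-0.994, -0.106, -0.001], [0.001, -0.0, -1.0]]
contact_force: [0.8, -0.0, -0.4]
width: 0.0874
time: 2.13
position: [0.4488, -0.0876, 0.2229]
ee_rot: [[0.105, -0.994, 0.001], [-0.994, -0.105, -0.001], [0.001, -0.001, -1.0]]
contact_force: [1.7, -0.8, -0.2]
width: 0.0871
time: 2.55
position: [0.4914, 0.0231, 0.2226]
ee_rot: [[0.11, -0.994, 0.0], [-0.994, -0.11, 0.001], [-0.001, -0.0, -1.0]]
contact_force: [-0.1, -1.3, 0.4]
width: 0.0636
[0.49110318 0.02110633 0.22246805]
```

View pics/w1.png

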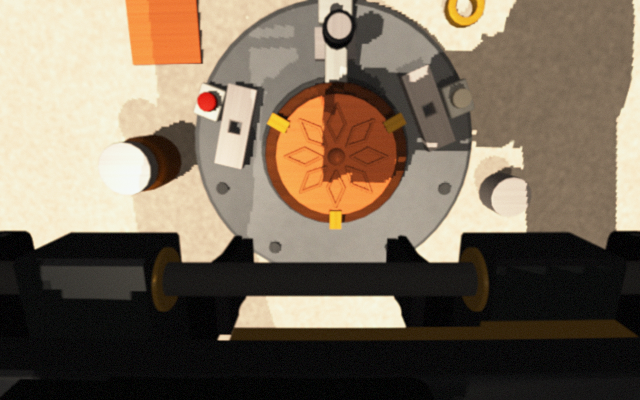

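The wrist view shows the knob at about (339,29), red cap at (207,101), the left block's hole at (234,127), and the jar at (125,168), low and outside.

Run:
```python
from h import *
im=manip.get_image("wrist"); save(im,"w2"); g=cv2.cvtColor(im["pixels"],cv2.COLOR_BGR2GRAY)
cv2.imwrite("pics/w2z.png",cv2.resize(im["pixels"][0:200,180:380],None,fx=3,fy=3,interpolation=cv2.INTER_CUBIC))
# hole darkness centroid
sub=g[115:140,222:246].astype(float); 
w=np.clip(110-sub,0,None); vv,uu=np.mgrid[115:140,222:246]
print(np.round(sub[::3,::3]))
hc=((w*uu).sum()/w.sum(),(w*vv).sum()/w.sum()); print("hole",hc)
hsv=cv2.cvtColor(im["pixels"],cv2.COLOR_BGR2HSV)
m=((hsv[...,0]<8)|(hsv[...,0]>172))&(hsv[...,1]>180)&(hsv[...,2]>100); m[:, :190]=0; m[:,225:]=0; m[130:]=0
v,u=np.nonzero(m); print(len(u)); rc=(u.mean(),v.mean())
mi=manip.cut_out("indexer",im)
for q in mi: print(q["confidence"],q["pixels"].sum())
kq=manip.cut_out("knob_mid",im)
for q in kq:
    v,u=np.nonzero(q["pixels"]); print("knob",q["confidence"],u.min(),u.max(),v.min(),v.max())
for n,uv,z in [("hole",hc,.044),("cap",rc,.051),("knobtop",(339,25),.107),("medall",(336,156),.085),("medall92",(336,156),.092)]:
    print(n,uv,onz(im,uv,z))
```

```text
[[222. 220. 221. 222. 222. 219. 218. 217.]
 [224. 220. 214. 222. 225. 219. 219. 217.]
 [223. 217.  83.  92. 139. 184. 211. 216.]
 [225. 205.  53.  37.  71. 146. 214. 218.]
 [227. 184.  47.  35.  58. 135. 219. 219.]
 [227. 158.  42.  34.  37. 109. 219. 223.]
 [228. 227. 213. 175. 126. 165. 222. 223.]
 [228. 231. 230. 227. 228. 224. 221. 221.]
 [230. 230. 231. 226. 228. 226. 222. 219.]]
hole (np.float64(231.37316990125979), np.float64(127.14589717398707))
262
0.7 51982
knob 0.7 318 351 8 48
hole (np.float64(231.37316990125979), np.float64(127.14589717398707)) [0.53837821 0.10842657 0.044     ]
cap (np.float64(203.8740458015267), np.float64(100.99618320610686)) [0.55917529 0.13250001 0.051     ]
knobtop (339, 25) [0.62148824 0.02132366 0.107     ]
medall (336, 156) [0.52659876 0.0112348  0.085     ]
medall92 (336, 156) [0.52735098 0.01163808 0.092     ]
```

View pics/w2z.png

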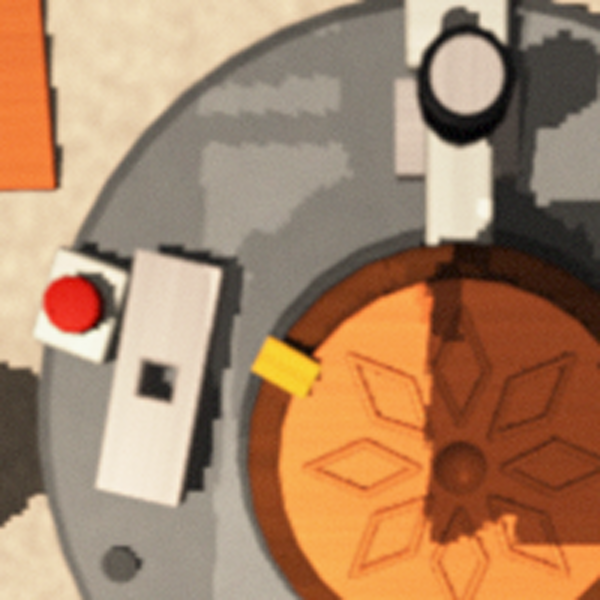

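Run:
```python
from h import *
from scipy.optimize import least_squares
im=manip.get_image("wrist")
g=lambda x,y:(180+x/3-.33,y/3-.33)
hl=onz(im,g(159,380),.044)[:2]; cp=onz(im,g(72.5,305),.051)[:2]; kb=onz(im,g(466,73),.107)[:2]
# rim: contour
q=manip.cut_out("indexer",im)[0]["pixels"].astype(np.uint8)
cn=cv2.convexHull(max(cv2.findContours(q,0,2)[0],key=cv2.contourArea))[:,0]
P=np.array([onz(im,p,.03)[:2] for p in cn if 3<p[1]<228])
r=least_squares(lambda x:np.hypot(*(P-x).T)-.138,[.527,.012],loss='soft_l1',f_scale=.001); print("rim centre",r.x,len(P),np.abs(r.fun).mean())
md=[onz(im,g(460,467),z)[:2] for z in (.08,.088,.092)]; print("med",md)
print(hl,cp,kb)
f=lambda c:[np.hypot(*(hl-c))-.095,np.hypot(*(cp-c))-.124,np.hypot(*(kb-c))-.095,*(c-r.x)]
s=least_squares(f,r.x); c=s.x; print("c",c,s.fun)
for n,p in (("hole",hl),("cap",cp),("knob",kb)):
    d=p-c; print(n,np.hypot(*d),np.arctan2(d[1],d[0]))
s=manip.state();print(s["position"],np.arctan2(s["ee_rot"][1][0],s["ee_rot"][0][0]))
```

```text
rim centre [0.52447336 0.01394468] 45 0.0018248496143664318
med [array([0.52614705, 0.01148381]), array([0.52699958, 0.01187777]), array([0.52742585, 0.01207476])]
[0.539405   0.10516676] [0.55913778 0.130354  ] [0.62169536 0.02183802]
c [0.5256066  0.01211885] [-0.00093455 -0.00110211  0.00157905  0.00113324 -0.00182583]
hole 0.09406545326604678 1.4235757290259594
cap 0.12289788571435872 1.2944548234959317
knob 0.09657904518314583 0.10080497181481085
[0.49097853 0.01945662 0.22261152] -1.467110154827275
```

Run:
```python
from h import *
import pickle
print(manip.state()["position"])
im=manip.get_image("wrist"); print(manip.state()["position"]); pickle.dump(im,open("w3.pkl","wb"))
cv2.imwrite("pics/w3z.png",cv2.resize(im["pixels"][0:200,180:380],None,fx=3,fy=3,interpolation=cv2.INTER_CUBIC))
```

```text
[0.49097853 0.01945662 0.22261152]
[0.49101812 0.01965091 0.22261949]
```

View pics/w3z.png

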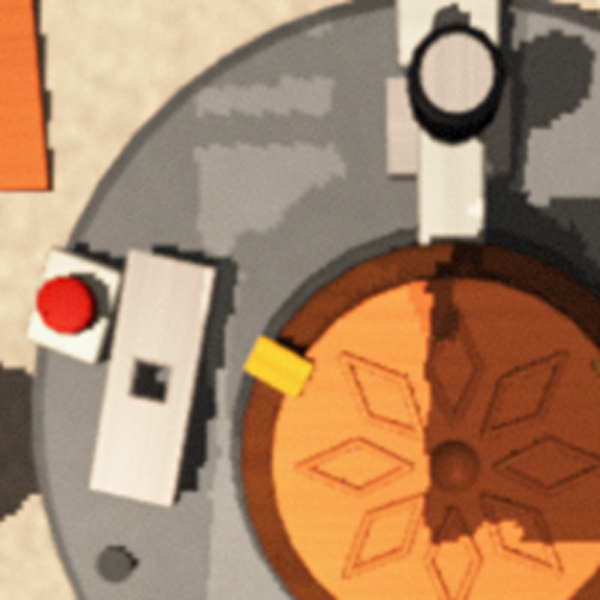

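Run:
```python
from h import *
import pickle
from scipy.optimize import least_squares
im=pickle.load(open("w3.pkl","rb"))
g=lambda x,y:((x+.5)/3-.5+180,(y+.5)/3-.5)
hl=onz(im,g(151,380),.044)[:2]; cp=onz(im,g(66,305),.051)[:2]; kb=onz(im,g(458,72),.107)[:2]
md=onz(im,g(454,466),.088)[:2]; print("med",md,hl,cp,kb)
# block corners
B=[onz(im,g(*p),.044)[:2] for p in ((131,251),(215,268),(172,506),(90,488))]
print("block",np.linalg.norm(B[0]-B[1]),np.linalg.norm(B[1]-B[2]),np.mean(B,0))
f=lambda c:[np.hypot(*(hl-c))-.095,np.hypot(*(cp-c))-.124,np.hypot(*(kb-c))-.095,*(c-md)]
s=least_squares(f,md); c=s.x; print("c",c,s.fun)
for n,p in (("hole",hl),("blk",np.mean(B,0)),("cap",cp),("knob",kb)):
    d=p-c; print(n,np.hypot(*d),np.arctan2(d[1],d[0]))
```

```text
med [0.52717063 0.01376971] [0.53922777 0.10789556] [0.55901953 0.13256781] [0.62181369 0.02398426]
block 0.02561762671386909 0.07420438266004636 [0.5388834  0.10775244]
c [0.52721714 0.0134017 ] [ 2.54099671e-04 -6.63252169e-04  1.86647027e-04  4.65087949e-05
 -3.68001118e-04]
hole 0.09525409967113005 1.4443694311273116
blk 0.09506924955716901 1.4477729420229446
cap 0.12333674783143654 1.309999989717087
knob 0.09518664702673985 0.11140717536532789
```

```bash
python3 -m inch '[[0.2,-3.2,0,0],[0.25,-3.2,0,0],[0.25,-3.2,0,0],[0.25,-3.2,0,0],[0,-0.25,0,0],[0,0,3,0],[0,0,3,0],[0,0,0,0]]' 5; python3 -m inch '[[0,0,1,0],[0,0,0,0],[0,0,0,0],[0,0,0,0]]'
python3 - <<'E'
from h import *
im=manip.get_image("wrist"); save(im,"w4"); s=manip.state(); print(s["position"],s["width"],s["contact_force"])
P=np.array([.6218,.0238,.107]); print(proj(im,[P]))
R=np.array(s["ee_rot"]); print(R.T@(np.array([.6218,.0238,.081])-s["position"])*100)
E
```

```text
time: 3.57
position: [0.6189, 0.0239, 0.1567]
ee_rot: [[0.105, -0.994, -0.009], [-0.994, -0.105, -0.001], [-0.0, 0.009, -1.0]]
contact_force: [-1.4, -0.8, -0.7]
width: 0.05
time: 3.9
position: [0.6226, 0.025, 0.1543]
ee_rot: [[0.105, -0.994, 0.002], [-0.994, -0.105, -0.0], [0.0, -0.002, -1.0]]
contact_force: [0.8, -0.8, 0.0]
width: 0.0498
[0.62261597 0.02502535 0.15420979] 0.049994347378641335 [0.57361431 0.52769758 0.28856506]
[[321.45835289 230.72189999]]
[0.11031094 0.11135792 7.32078074]
```

View pics/w4.png

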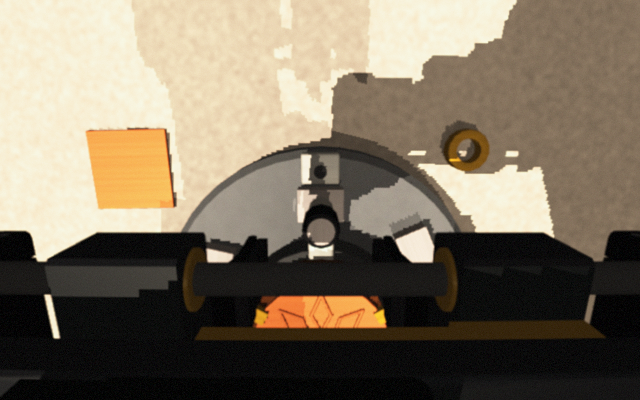

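Knob disc at (321,230) agrees with the projection (321.5,230.7). Descend around it.

```bash
python3 -m inch '[[0.1,0.1,2,0],[0,0,2,0],[0,0,1.6,0],[0,0,1,0],[0,0,0.6,0],[0,0,0,0],[0,0,0,0],[0,0,0,0]]' 5
python3 - <<'E'
from h import *
im=manip.get_image("wrist"); save(im,"w5"); s=manip.state(); print(s["position"],s["width"],s["contact_force"])
sc=manip.get_image("scene"); cv2.imwrite("pics/s5.png",cv2.resize(sc["pixels"][110:260,230:430],None,fx=4,fy=4,interpolation=2))
E
```

```text
time: 4.62
position: [0.6217, 0.0241, 0.0818]
ee_rot: [[0.106, -0.994, 0.002], [-0.994, -0.106, 0.0], [0.0, -0.002, -1.0]]
contact_force: [0.3, 0.2, -0.7]
width: 0.05
[0.62170996 0.02400858 0.08176709] 0.05004375795886191 [ 0.03748357 -0.07059111  0.71259699]
```

View pics/s5.png

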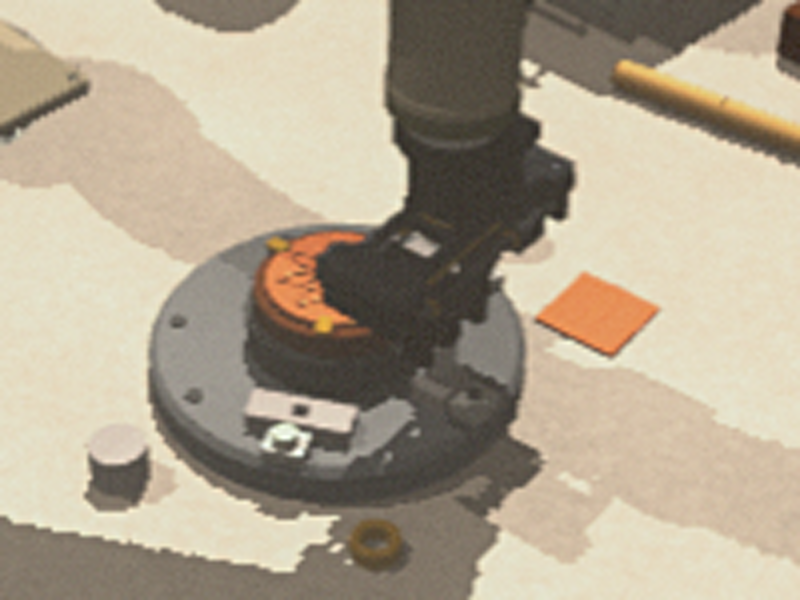

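The gripper straddles the knob and touches nothing. Close on it.

```bash
python3 -m inch '[[0,0,0,0],[0,0,0,0],[0,0,0,0],[0,0,0,0],[0,0,0,0],[0,0,0,0]]' 2.6 20;  python3 -m inch '[[0,0,0,0],[0,0,0,0],[0,0,0,0],[0,0,0,0],[0,0,0,0]]' 2.2 25
```

```text
time: 5.22
position: [0.621, 0.0239, 0.0805]
ee_rot: [[0.106, -0.994, -0.0], [-0.994, -0.106, -0.0], [0.0, 0.0, -1.0]]
contact_force: [0.3, 0.2, 0.5]
width: 0.027
time: 5.63
position: [0.621, 0.024, 0.0806]
ee_rot: [[0.106, -0.994, 0.0], [-0.994, -0.106, 0.0], [-0.0, -0.0, -1.0]]
contact_force: [0.4, 0.1, 0.6]
width: 0.0233
```

```bash
python3 -m inch '[[0,0,0,0],[0,0,0,0],[0,0,-0.3,0],[0,0,-0.3,0],[0,0,0,0],[0,0,0,0]]' 1.5 25
```

```text
time: 6.13
position: [0.6209, 0.024, 0.0864]
ee_rot: [[0.106, -0.994, -0.0], [-0.994, -0.106, 0.0], [-0.0, 0.0, -1.0]]
contact_force: [1.8, 1.5, -6.7]
width: 0.0231
```

```bash
python3 -m inch '[[0,0,-0.3,0],[0,0,-0.3,0],[0,0,-0.3,0],[0,0,-0.3,0],[0,0,0,0],[0,0,0,0],[0,0,0,0]]'
python3 - <<'E'
from h import *
im=manip.get_image("scene"); cv2.imwrite("pics/s6.png",cv2.resize(im["pixels"][110:260,230:430],None,fx=4,fy=4,interpolation=2))
im=manip.get_image("wrist"); save(im,"w6")
E
```

```text
time: 6.72
position: [0.6209, 0.024, 0.0984]
ee_rot: [[0.106, -0.994, -0.0], [-0.994, -0.106, 0.0], [-0.0, 0.0, -1.0]]
contact_force: [2.7, 1.8, -8.1]
width: 0.0231
```

View pics/w6.png

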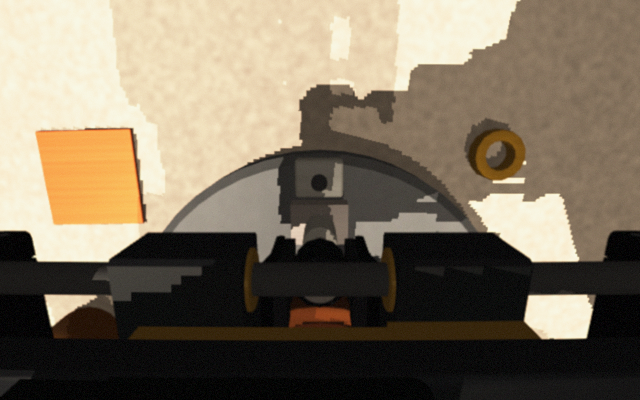

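Pin drawn about 18 mm (spring force 8 N matches), so the tip is about 5 mm above the shoe. Turn the wheel CCW with the pin up.

```bash
python3 -m inch '[[-0.475,0.012,0,-0.05],[-0.475,0.012,0,-0.05],[-0.475,0.012,0,-0.05],[-0.475,0.012,0,-0.05]]'
python3 - <<'E'
from h import *
s=manip.state(); p=s["position"]; d=np.array(p[:2])-[.5272,.0134]; print(np.hypot(*d),np.arctan2(d[1],d[0]),np.arctan2(s["ee_rot"][1][0],s["ee_rot"][0][0])+np.pi/2,s["joint_pos"])
E
```

```text
time: 7.15
position: [0.6172, 0.0418, 0.0984]
ee_rot: [[0.302, -0.953, 0.0], [-0.953, -0.302, -0.001], [0.001, 0.0, -1.0]]
contact_force: [2.3, 1.2, -8.3]
width: 0.0232
0.09441084853276101 0.30582172955201 0.3072588130463374 [ 18.50647388  27.67382508 -34.47836603  91.52098245  16.77544387
  66.04200066 -92.17540069]
```

```bash
python3 -m inch '[[-0.948,0.047,0,-0.1],[-0.948,0.047,0,-0.1],[-0.948,0.047,0,-0.1]]'
python3 - <<'E'
from h import *
s=manip.state(); p=s["position"]; d=np.array(p[:2])-[.5272,.0134]; print(np.hypot(*d),np.arctan2(d[1],d[0]),np.arctan2(s["ee_rot"][1][0],s["ee_rot"][0][0])+np.pi/2,s["joint_pos"])
E
```

```text
time: 7.4
position: [0.6048, 0.0678, 0.0984]
ee_rot: [[0.573, -0.82, 0.0], [-0.82, -0.573, -0.0], [0.001, -0.0, -1.0]]
contact_force: [3.2, 1.1, -8.3]
width: 0.0232
0.09471485822577737 0.6112662645997896 0.6097616840435559 [ 19.21104804  27.41023385 -38.34446116  92.99414154  18.25713696
  65.97859084 -78.57351929]
```

```bash
python3 -m inch '[[-0.948,0.047,0,-0.1],[-0.948,0.047,0,-0.1],[-0.948,0.047,0,-0.1],[-0.948,0.047,0,-0.1],[-0.948,0.047,0,-0.1],[-0.95,0.047,0,-0.1],[-0.475,0.012,0,-0.05],[0,0,0,0]]'
python3 - <<'E'
from h import *
im=manip.get_image("wrist"); save(im,"w7")
s=manip.state(); p=s["position"]; d=np.array(p[:2])-[.5272,.0134]; print(np.hypot(*d),np.arctan2(d[1],d[0]),np.arctan2(s["ee_rot"][1][0],s["ee_rot"][0][0])+np.pi/2,s["joint_pos"])
sc=manip.get_image("scene"); cv2.imwrite("pics/s7.png",cv2.resize(sc["pixels"][110:260,230:430],None,fx=4,fy=4,interpolation=2))
E
```

```text
time: 8.07
position: [0.555, 0.1047, 0.0985]
ee_rot: [[0.952, -0.307, -0.001], [-0.307, -0.952, -0.0], [-0.001, 0.0, -1.0]]
contact_force: [0.4, 4.9, -8.2]
width: 0.0232
0.09546168890370932 1.2712679914100147 1.255280598418436 [ 23.59196551  24.63525406 -47.42453501  99.30609976  19.7922738
  64.8627736  -47.88239587]
```

View pics/w7.png

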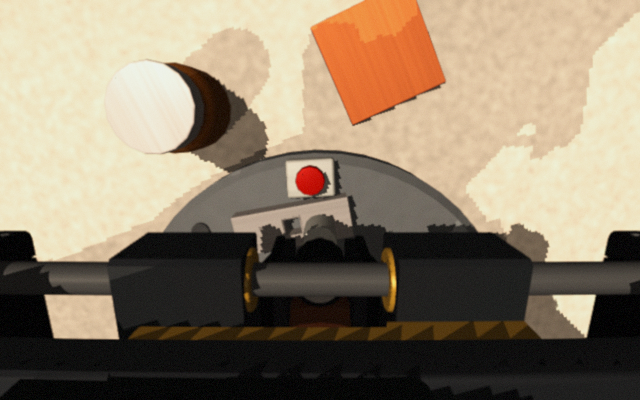

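View pics/s7.png

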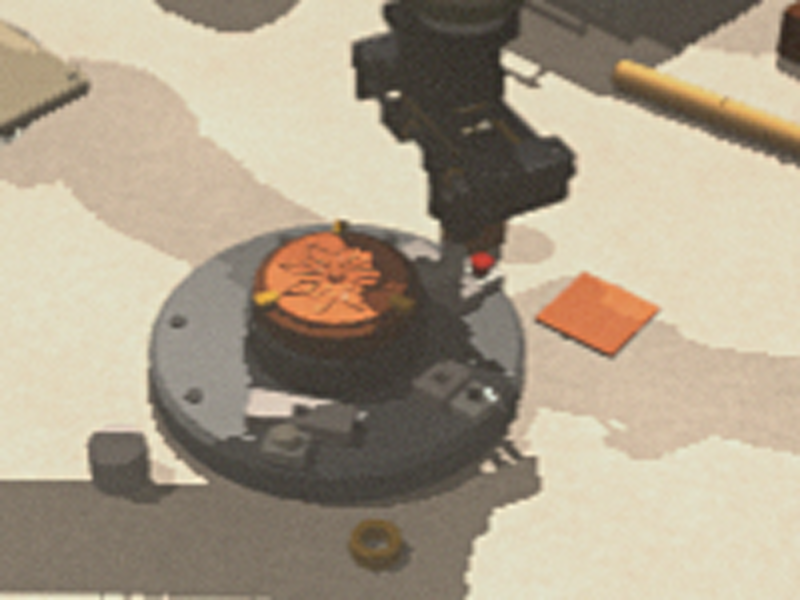

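The wheel turned; the hole shows partly at (291,226), left of the pin, and the red cap is at (310,180). Re-measure the hole from here.

Run:
```python
from h import *
im=manip.get_image("wrist"); cv2.imwrite("pics/w8z.png",cv2.resize(im["pixels"][150:250,220:380],None,fx=5,fy=5,interpolation=2))
import pickle; pickle.dump(im,open("w8.pkl","wb"))
s=manip.state(); p=s["position"]; d=np.array(p[:2])-[.5272,.0134]; print(p,np.hypot(*d),np.arctan2(d[1],d[0]),s["contact_force"])
```

```text
[0.55577291 0.10446467 0.09844449] 0.09544204878467753 1.2667593799929153 [-1.65790652  5.4898044  -8.30402959]
```

View pics/w8z.png

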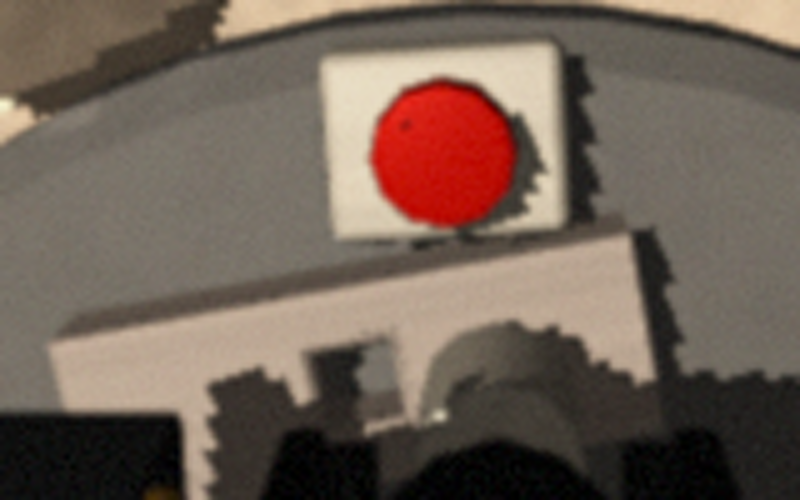

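```bash
python3 - <<'E'
from h import *
import pickle
im=pickle.load(open("w8.pkl","rb"))
g=lambda x,y:((x+.5)/5-.5+220,(y+.5)/5-.5+150)
for n,p,z in (("hole",(357,382),.044),("cap",(444,152),.051),("TL",(50,345),.044),("TR",(631,233),.044)):
    q=onz(im,g(*p),z)[:2]; d=q-[.5272,.0134]; print(n,q,np.hypot(*d),np.arctan2(d[1],d[0]))
E
python3 -m inch '[[0,-0.05,0,0],[0,0,0,0],[0,0,0,0]]'
```

```text
hole [0.53915693 0.10893527] 0.09628060871597202 1.4462865145470538
cap [0.55951941 0.13447504] 0.12531443963692157 1.3099415268893513
TL [0.50412704 0.12548904] 0.11443912941182248 1.7738056473550907
TR [0.57758877 0.11658606] 0.11483200923274689 1.1165288375384366
time: 8.47
position: [0.5559, 0.1045, 0.0983]
ee_rot: [[0.95, -0.311, -0.001], [-0.311, -0.95, -0.0], [-0.001, 0.001, -1.0]]
contact_force: [-1.8, 2.9, -8.6]
width: 0.023
```

```bash
python3 -m inch '[[-0.57,0.01,0,-0.06],[-0.66,0.02,0,-0.07],[0,0,0,0],[0,0,0,0]]'
python3 - <<'E'
from h import *
s=manip.state(); p=s["position"]; print(p,s["contact_force"])
h=np.array([.5391,.1084,p[2]]); print(np.array(s["ee_rot"]).T@(h-p)*100)
E
```

```text
time: 8.8
position: [0.5441, 0.1076, 0.0984]
ee_rot: [[0.982, -0.186, -0.001], [-0.186, -0.982, -0.0], [-0.001, 0.0, -1.0]]
contact_force: [-2.2, 3.1, -8.9]
width: 0.0236
[0.54405686 0.10758683 0.09840927] [-2.19993676  3.12075198 -8.87567108]
[-5.02155773e-01  1.24994792e-02  2.65750030e-04]
```

```bash
python3 -m inch '[[0,0,0.15,0],[0,0,0.15,0],[0,0,0.1,0],[0,0,0,0],[0,0,0,0]]'; python3 -m inch '[[0,0,0.05,0],[0,0,0,0],[0,0,0,0]]'; python3 -m inch '[[0,0,0.04,0],[0,0,0,0],[0,0,0,0]]'
```

```text
time: 9.22
position: [0.5443, 0.1076, 0.0944]
ee_rot: [[0.983, -0.185, -0.0], [-0.185, -0.983, -0.0], [-0.0, 0.0, -1.0]]
contact_force: [-2.5, 1.9, -8.9]
width: 0.0229
time: 9.47
position: [0.5443, 0.1076, 0.094]
ee_rot: [[0.983, -0.184, 0.0], [-0.184, -0.983, -0.0], [0.0, 0.0, -1.0]]
contact_force: [-2.5, 1.0, -7.3]
width: 0.0231
time: 9.72
position: [0.5443, 0.1076, 0.0936]
ee_rot: [[0.983, -0.184, 0.0], [-0.184, -0.983, -0.0], [0.0, 0.0, -1.0]]
contact_force: [-1.2, -0.2, -7.5]
width: 0.0233
```

```bash
python3 -m inch '[[0,0,0.03,0],[0,0,0,0],[0,0,0,0]]'; python3 -m inch '[[0,0,0.03,0],[0,0,0,0],[0,0,0,0]]'
```

```text
time: 9.97
position: [0.5443, 0.1077, 0.0935]
ee_rot: [[0.983, -0.184, 0.0], [-0.184, -0.983, -0.0], [0.0, 0.0, -1.0]]
contact_force: [-1.8, 0.1, -5.1]
width: 0.0229
time: 10.22
position: [0.5444, 0.1077, 0.0934]
ee_rot: [[0.983, -0.184, 0.0], [-0.184, -0.983, -0.0], [0.0, 0.0, -1.0]]
contact_force: [-5.3, -0.2, -1.2]
width: 0.0232
```

Tip is riding on the shoe: the lift force fell to about 1 N. Loosen the jaws to a cage so that the spring alone holds the pin down.

```bash
python3 -m inch '[[0,0,0,0],[0,0,0,0],[0,0,0,0],[0,0,0,0]]' 2.55 10; python3 -m inch '[[-0.1,0,0,0],[0,0,0,0],[0,0,0,0]]'
```

```text
time: 10.55
position: [0.5451, 0.108, 0.0935]
ee_rot: [[0.983, -0.184, 0.002], [-0.184, -0.983, 0.0], [0.002, -0.001, -1.0]]
contact_force: [-0.2, 1.0, 0.1]
width: 0.0255
time: 10.8
position: [0.5436, 0.1082, 0.0933]
ee_rot: [[0.983, -0.184, 0.001], [-0.184, -0.983, 0.0], [0.001, -0.0, -1.0]]
contact_force: [0.6, 0.3, 1.1]
width: 0.0255
```

```bash
python3 -m inch '[[-0.06,0,0,-0.006],[0,0,0,0],[0,0,0,0]]'; python3 -m inch '[[-0.06,0,0,-0.006],[0,0,0,0],[0,0,0,0]]';  python3 -m inch '[[-0.06,0,0,-0.006],[0,0,0,0],[0,0,0,0]]' | grep -v ee_rot
```

```text
time: 11.05
position: [0.5434, 0.1081, 0.0933]
ee_rot: [[0.984, -0.178, 0.001], [-0.178, -0.984, 0.0], [0.001, -0.0, -1.0]]
contact_force: [3.9, -0.3, 0.1]
width: 0.0258
time: 11.3
position: [0.5428, 0.1082, 0.0933]
ee_rot: [[0.985, -0.172, 0.002], [-0.172, -0.985, 0.0], [0.001, -0.0, -1.0]]
contact_force: [4.4, 0.2, -1.0]
width: 0.0256
time: 11.55
position: [0.5421, 0.1083, 0.0933]
contact_force: [4.9, 0.6, -1.1]
width: 0.0254
```

Rubbing at about 4–5 N, as described for riding on the shoe. Continue in small steps.

```bash
for i in 1; do python3 -m inch '[[-0.06,0,0,-0.006],[0,0,0,0],[0,0,0,0]]' | grep -v ee_rot; python3 -m inch '[[-0.06,0,0,-0.006],[0,0,0,0],[0,0,0,0]]'| grep -v ee_rot;  python3 -m inch '[[-0.06,0,0,-0.006],[0,0,0,0],[0,0,0,0]]' | grep -v ee_rot; done
```

```text
time: 11.8
position: [0.5414, 0.1085, 0.0932]
contact_force: [5.7, 0.7, -0.1]
width: 0.0255
time: 12.05
position: [0.5406, 0.1086, 0.0931]
contact_force: [5.2, 0.3, -1.1]
width: 0.0257
time: 12.3
position: [0.5397, 0.1088, 0.093]
contact_force: [4.7, 0.6, -1.0]
width: 0.0253
```

```bash
python3 -m inch '[[-0.05,0,0,-0.005],[0,0,0,0],[0,0,0,0]]' | grep -v ee_rot
```

```text
time: 12.55
position: [0.5385, 0.1086, 0.0928]
contact_force: [0.3, -0.7, 0.1]
width: 0.026
```

Side force vanished: maybe dropped. Look.

Run:
```python
from h import *
im=manip.get_image("wrist"); cv2.imwrite("pics/w9z.png",cv2.resize(im["pixels"][150:330,200:440],None,fx=3,fy=3,interpolation=2))
sc=manip.get_image("scene"); cv2.imwrite("pics/s9.png",cv2.resize(sc["pixels"][140:220,300:420],None,fx=6,fy=6,interpolation=2))
s=manip.state(); print(s["position"],s["contact_force"])
```

```text
[0.53858352 0.10865093 0.09283355] [-0.36845902  1.07468798 -1.45727874]
```

View pics/w9z.png

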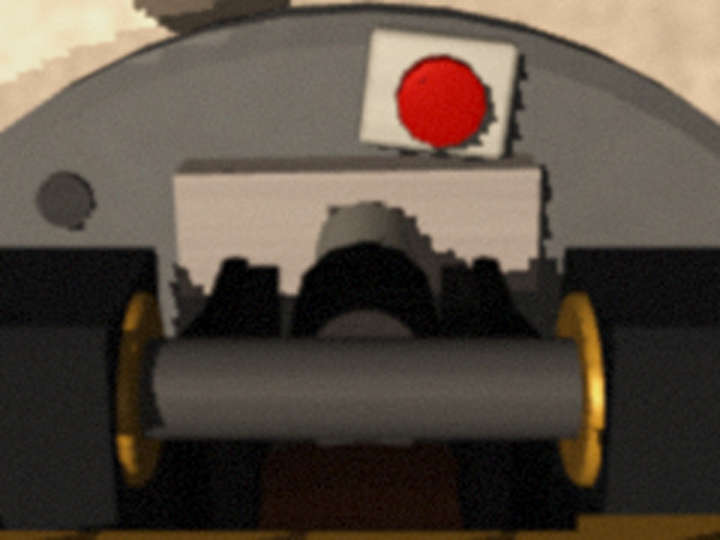

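View pics/s9.png

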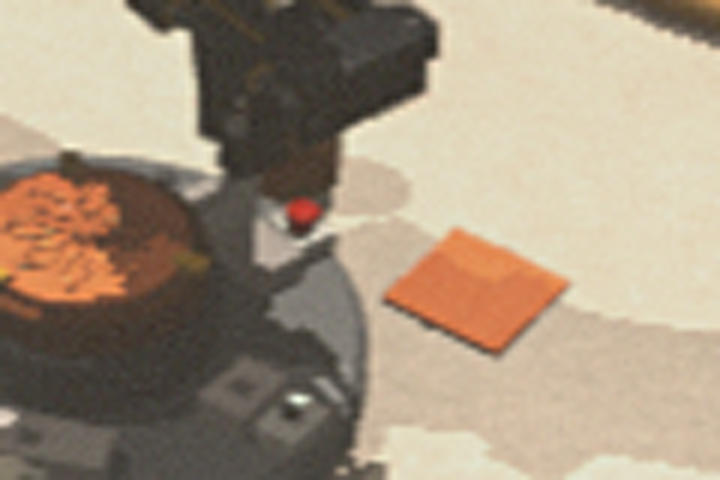

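Run:
```python
from h import *
im=manip.get_image("wrist"); s=manip.state(); R=np.array(s["ee_rot"]);p=np.array(s["position"])
for z in (.107,.1135,.120):
    q=[]
    for off,dx in ((.0095,0),(.012,0),(0,.0095),(0,-.0095)):
        w=p-R[:,1]*off+R[:,0]*dx; w[2]=z; q.append(w)
    print(z,np.round((proj(im,q)-[200,150])*3))
```

```text
0.107 [[352. 300.]
 [352. 284.]
 [416. 361.]
 [288. 361.]]
0.1135 [[352. 318.]
 [352. 301.]
 [419. 380.]
 [285. 380.]]
0.12 [[351. 336.]
 [351. 319.]
 [421. 401.]
 [282. 401.]]
```

The knob's disc edge at row 308 in the crop fits a low knob (300 predicted down, 336 riding). Confirm by gentle push both ways.

```bash
for i in 1; do python3 -m inch '[[-0.06,0,0,0],[0,0,0,0],[0,0,0,0]]' | grep -v ee_rot; python3 -m inch '[[-0.06,0,0,0],[0,0,0,0],[0,0,0,0]]'| grep -v ee_rot; done
```

```text
time: 12.95
position: [0.5385, 0.1088, 0.093]
contact_force: [0.7, 0.6, -0.4]
width: 0.0254
time: 13.2
position: [0.5382, 0.1088, 0.093]
contact_force: [1.9, 0.0, -1.2]
width: 0.0254
```

```bash
python3 -m inch '[[-0.06,0,0,0],[0,0,0,0],[0,0,0,0]]' | grep -v ee_rot; python3 -m inch '[[-0.06,0,0,0],[0,0,0,0],[0,0,0,0]]'| grep -v ee_rot
```

```text
time: 13.45
position: [0.5375, 0.109, 0.0931]
contact_force: [2.2, 0.0, -2.0]
width: 0.0254
time: 13.7
position: [0.5368, 0.1091, 0.0931]
contact_force: [1.9, -0.2, -1.7]
width: 0.0256
```

Moves at 2 N (no rubbing) – the play inside the hole. Stop pushing; open, rise and look.

```bash
python3 -m inch '[[0.1,0,0,0],[0,0,0,0],[0,0,0,0],[0,0,0,0],[0,0,0,0],[0,0,0,0]]' 5 | grep -v ee_rot; python3 -m inch '[[0,0,-1,0],[0,0,-2,0],[0,0,-2,0],[0,0,-2,0],[0,0,-1,0],[0,0,0,0],[0,0,0,0]]'
python3 - <<'E'
from h import *
im=manip.get_image("wrist"); cv2.imwrite("pics/w10z.png",cv2.resize(im["pixels"][100:340,180:460],None,fx=2.8,fy=2.5,interpolation=2))
save(im,"w10")
c=np.array([.5274,.0146])
for a in (1.43,1.445,1.46):
  for z in (.107,.120): print(a,z,proj(im,[[c[0]+.095*np.cos(a),c[1]+.095*np.sin(a),z]]))
E
```

```text
time: 14.2
position: [0.5378, 0.1089, 0.093]
contact_force: [-0.3, -0.1, -0.5]
width: 0.0485
time: 14.78
position: [0.538, 0.1088, 0.1731]
ee_rot: [[0.99, -0.144, 0.001], [-0.144, -0.99, -0.0], [0.001, 0.0, -1.0]]
contact_force: [-0.2, -0.3, -0.6]
width: 0.05
1.43 0.107 [[322.09406295 218.63739537]]
1.43 0.12 [[322.24978835 224.51414701]]
1.445 0.107 [[319.93336866 218.65997835]]
1.445 0.12 [[319.96814059 224.53793517]]
1.46 0.107 [[317.77334889 218.71363887]]
1.46 0.12 [[317.68721004 224.59438433]]
```

View pics/w10.png

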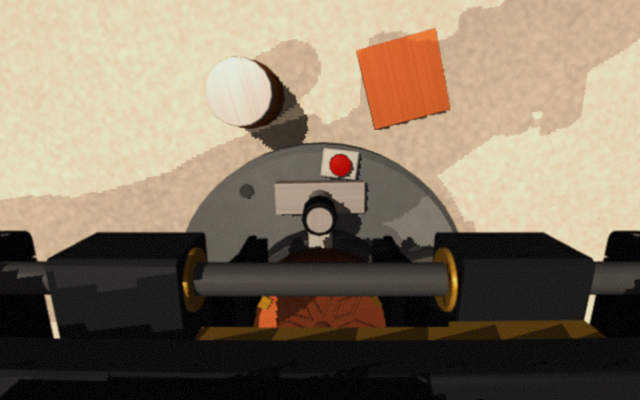

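```bash
python3 -m inch '[[0,2,-2,0],[0,3,-2,0],[0,3,-1,0],[0,0,0,0],[0,0,0,0],[0,0,0,0],[0,0,0,0]]'
python3 - <<'E'
from h import *
im=manip.get_image("wrist"); cv2.imwrite("pics/w11z.png",cv2.resize(im["pixels"][0:200,220:420],None,fx=3,fy=3,interpolation=2))
import pickle; pickle.dump(im,open("w11.pkl","wb"))
sc=manip.get_image("scene"); cv2.imwrite("pics/s11.png",cv2.resize(sc["pixels"][150:220,290:390],None,fx=8,fy=8,interpolation=2))
c=np.array([.5274,.0146])
for a in (1.445,):
  for z in (.078,.083,.107,.120): 
    P=[[c[0]+.095*np.cos(a),c[1]+.095*np.sin(a),z]]; print(z,(proj(im,P)-[220,0])*3,(proj(sc,P)-[290,150])*8)
E
```

```text
time: 15.42
position: [0.5259, 0.0309, 0.222]
ee_rot: [[0.99, -0.142, -0.001], [-0.142, -0.99, 0.001], [-0.002, -0.0, -1.0]]
contact_force: [-0.7, 0.3, 0.7]
width: 0.05
0.078 [[304.12209829 297.81648308]] [[402.25036248 147.93256383]]
0.083 [[304.18224285 297.06904656]] [[402.61811555 137.28381467]]
0.107 [[304.50146746 293.10205888]] [[404.40363011  85.47874703]]
0.12 [[304.69887254 290.64901961]] [[405.38498072  56.93231616]]
```

View pics/w11z.png

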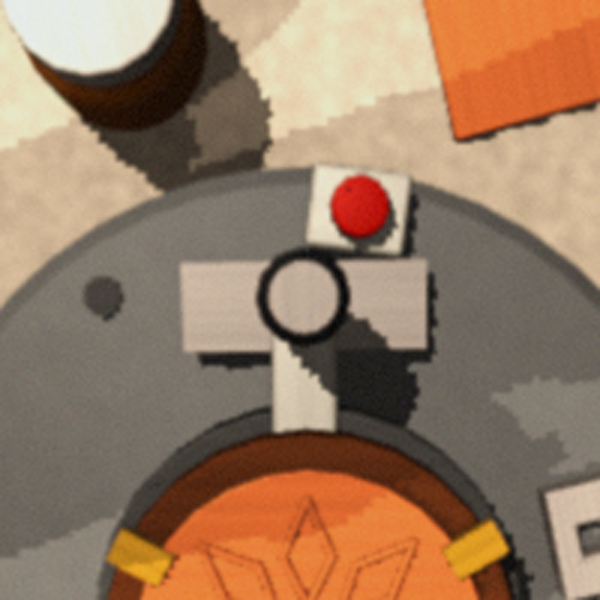

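View pics/s11.png

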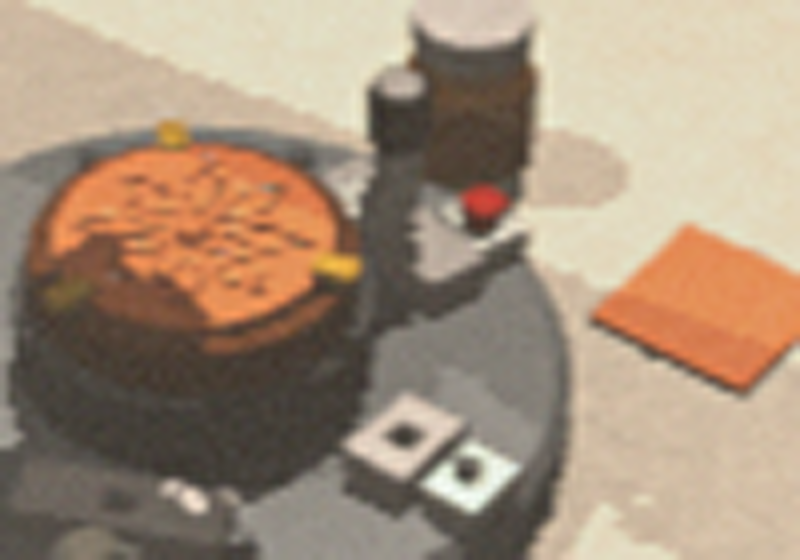

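Scene: knob top at crop (402,82); predicted 85 for fully down, 57 for riding. Check the bias against the first scene picture (pin down at home).

Run:
```python
from h import *
sc=manip.get_image("scene"); z=cv2.imread("pics/scene0.png")
c=np.array([.5274,.0146])
def crop(a,img,n):
    p=proj(sc,[[c[0]+.095*np.cos(a),c[1]+.095*np.sin(a),.107]])[0]; 
    M=np.float32([[12,0,-12*p[0]+150],[0,12,-12*p[1]+150]]); o=cv2.warpAffine(img,M,(300,360),flags=2)
    cv2.line(o,(140,150),(160,150),(0,255,0),1);return o
cv2.imwrite("pics/cmp.png",np.hstack([crop(.109,z,0),crop(1.445,sc["pixels"],1)]))
t=manip.get_image("top"); cv2.imwrite("pics/t12.png",cv2.resize(t["pixels"][150:290,230:400],None,fx=4,fy=4,interpolation=2))
```

```text
(no output)
```

View pics/cmp.png

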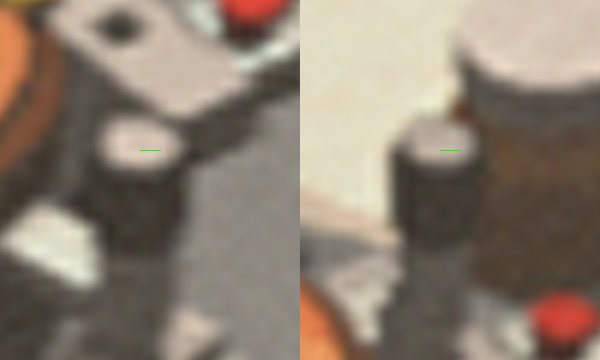

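View pics/t12.png

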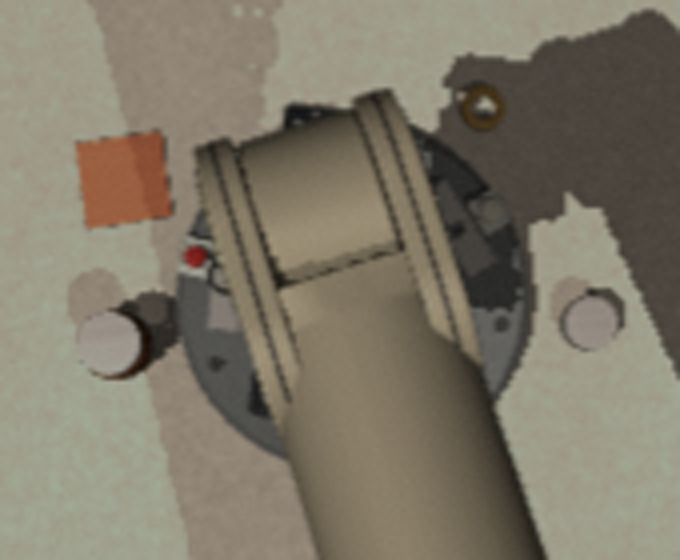

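The knob sits at the same height as at the start (disc 5 and 7 rows above the mark at 12x, about 0.5 mm apart), and the bystanders in view have not moved. Handing in.

```bash
python3 -c "
from station import manip
s=manip.state();print(s['time'],s['contact_force'],s['position']);print(manip.job_done())"
```

```text
15.6167 [ 0.39090975  0.01696097 -0.20229828] [0.52617492 0.03064977 0.22261322]
the job is handed in; nothing more can be done
None
```

The wheel is indexed to the red-capped left shoe and its pin is down in that shoe's hole. I handed the job in at 15.6 s with the arm clear.

**What I did:**
- I gripped the knob and drew the pin up about 18 mm.
- I turned the wheel with the pin up to about 5 mm short of the hole, roughly 1.34 rad round from home.
- I lowered the tip gently onto the shoe and loosened the fingers to a cage. Then I slid the knob along at about 4–6 N until the pin dropped in on its own spring. No reading passed about 9 N, well under the 25 N limit.

**Last checks:**
- **Pin fully down:** in the scene camera the knob top is where a fully lowered pin should put it. That is within about 0.5 mm of its height at the start and clearly below the riding height.
- **Position:** the knob is over the middle of the red-capped block.
- **Bystanders:** the jar, weight, blank and collar look unmoved in the last top picture. I did not recheck the hammer, brush or dish, but I worked well away from them.
- **Lock:** I tested the lock only in part. After the drop, a 2 N push moved the knob about 1.7 mm, within the hole's 2.5 mm play. I stopped before pressing the pin firmly against the hole's wall, and I did not push it back the other way.
- **Measurement mismatch:** my axis estimates from different views disagreed by about 1 mm. The sliding search covered that.

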